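Fit the right-width divider in the spice organiser

ROBOT

A 6-joint arm with a two-finger parallel gripper is mounted at the origin on a cart in front of the work surface, level with it; the furniture and walls round the work are solid. World frame = base frame: x ahead of the robot, y to its left, z up, the work surface at z = 0. Lengths are in m, angles in rad, forces in N, time in s.
With the tool pointing down it reaches from about 0.35 to 0.85 m from the base axis. Payload 8.1 kg.
Tool frame: the origin (TCP) lies at the very end of the fingers, on their centre line; the grasp point (between the pads) lies 19 mm behind it; z points along the fingers, y is the line along which they close (so a half turn about z gives the same grasp; the last joint's range is limited). The gripper opens to 93 mm and grips with 3 to 60 N. Pads are 15 mm wide; open, the fingers measure 128 mm over their backs; the gripper's body (75 mm by 188 mm) begins 65 mm behind the grasp point.
Start: joints at [-1.423, 0.13, 1.488, -0, 1.523, -0.085], TCP at [0.138, -0.584, 0.219] pointing down, gripper open.
Joint ranges: [-2.96, 2.96], [-0.89, 2.26], [0.02, 2.5], [-1.34, 4.48], [0, 2.73], [-2.66, 2.66]. Speed limits (rad/s): [2.39, 2.39, 2.79, 3.14, 3.14, 3.14].

INTERFACE

Orientations are given as a rotation vector (axis times angle).
In Python, from plant import robot, imaging gives the robot as it stands.
- The arm moves only by the tool jog_arm, never from a script. Its argument "rows" is a list of rows, each a list of 2 entries, a list of its own where there are three numbers: the shift along the tool's x, y, z each as a share of 0.2 m, from -1 to 1, then the turn, a rotation vector about the tool's x, y, z each as a share of pi/2 rad, from -1 to 1. A call has 1 to 5 rows; each row is the pose to reach, as a shift and turn from the pose commanded when the call began, along the tool's axes at that moment; what a row does not reach only later rows make up. A row lasts 1/10 s, in which the tool goes at most 50 mm and 8.59 degrees, less where a joint would pass 70% of its speed; a pose out of reach is approached as far as the arm can. A call with a number of a shift or a turn outside -1 to 1 is refused whole. A call with a gripper value outside its range is refused whole. "hand" is the closure, from -1 (fully open) to 1 (shut), set as the call begins (left out, the last holds). The fingers move at their own pace and stop on an object; "squeeze" is the grip in N (left out, the last holds). Time passes only in rows, so rows that repeat a pose let the fingers close. It gives the time, the measured TCP pose, the force, the opening and the grip force at its end, in the units of the state.
- robot.read_state(): the state, without advancing time (a new reading comes with each control period).
- imaging.read_camera(name): name is "scene" or "top"; returns a dict with "frame" (420x560x3 uint8, red, green, blue), "vertical_fov" (degrees; the focal length in pixels is half the picture's height over the tangent of half this angle, whatever the lens; pixels are square), "cx", "cy" (the principal point, pixels), "k1" (the pictures are not rectified: a ray, as slopes to the right and down, at radius r is drawn at 1 + k1 r^2 times it, then the intrinsics apply), "R" (3x3) and "t" (3): a world point X has camera coordinates R X + t. Camera axes: x right, y down, z forward; pixel columns grow to the right and rows downward; lengths in m; the calibration is good to about 2 mm. A picture is of the moment at which its call begins. There is no depth.
- robot.close_job(): hands the job in; it is judged then, once.
The state is a dict: "t": time; "q": joint angles; "dq": joint speeds; "joint_torque": joint torques, N m; "tool_pos": TCP position; "orientation": TCP orientation; "force": force on the tool from outside, world axes, zero at the start; "wrist_torque": the same for the moment, N m; "opening": finger opening in m; "gripper_force": force on a finger pad.
Only numpy, scipy, OpenCV 4.12 (cv2) and the standard library are available. Lean on these libraries where they do the work, as an engineer would, in place of code of your own. Each camera call takes 0.05 s, during which the arm holds its last target. There are 200 camera calls.

TASK

Pick from the leaning stand the one divider whose width fits the pair of grooves in the wooden spice organiser. Lower it upright into both grooves, keeping hold of it until it is practically down on the tray floor, and let go, so that it stands across the tray. Leave the other two dividers where they are in the stand, and do not knock over the spice jars or the small glass in the tray.

Things in the scene. Friction and masses are not known exactly. Their poses are not given: they have to be found in the camera images.
- divider_a: Pale wooden divider, 110 mm wide (y), 10 mm thick (x), 110 mm high (z), one of three look-alikes. Grey grip rail, 80 mm long, 14 mm thick, 20 mm high, along the middle of the upper edge, its top at z = 110 mm. Origin: middle of the lower edge; z points up to the rail. Stands leaning 25 degrees from vertical, top to the right as the robot sees it, in a slot of the stand. 0.12 kg.
- divider_b: Pale wooden divider, 134 mm wide (y), 10 mm thick (x), 110 mm high (z), one of three look-alikes. Grey grip rail, 80 mm long, 14 mm thick, 20 mm high, along the middle of the upper edge, its top at z = 110 mm. Origin: middle of the lower edge; z points up to the rail. Stands leaning 25 degrees from vertical, top to the right as the robot sees it, in a slot of the stand. 0.12 kg.
- divider_c: Pale wooden divider, 160 mm wide (y), 10 mm thick (x), 110 mm high (z), one of three look-alikes. Grey grip rail, 80 mm long, 14 mm thick, 20 mm high, along the middle of the upper edge, its top at z = 110 mm. Origin: middle of the lower edge; z points up to the rail. Stands leaning 25 degrees from vertical, top to the right as the robot sees it, in a slot of the stand. 0.12 kg.
- stand: Fixed dark wooden stand, base 230 x 188 mm, three slots side by side (80 mm apart along x), leaning 25 degrees towards its -x (tops to the right as the robot sees it). Slot 14 mm wide, 172 mm long; back board covers the lower 55 mm of a divider, front lip 14 mm. Dividers draw out along their own z; which one is in which slot varies. Origin: centre of the underside; z up.
- organiser: Fixed pale wooden open tray, outside 202 (x) x 152 (y) x 62 (z) mm, walls 6 mm, floor 5 mm thick, 140 mm clear between the two long walls. Origin: centre of the underside; x along its length, z up.
- groove (a point): On the tray floor, midway between its two grooves (15 mm nearer the robot than the tray's centre). Axes as the tray's; the seated divider's width lies along y. Each groove is the 15 mm gap between two upright dark rods (10 mm thick, tops 57 mm above the floor) on a long wall; 120 mm clear between facing rods, 140 mm from groove bottom to groove bottom.
- spice_a: Spice jar with red lid, 45 mm across, 106 mm high, standing in the far part of the tray. Origin: centre of its underside.
- spice_b: Spice jar with red lid, 45 mm across, 106 mm high, standing in the far part of the tray beside the other. Origin: centre of its underside.
- shot_glass: Small clear glass, 44 mm across, 40 mm high, standing in the near part of the tray. Origin: centre of its underside.
There are look-alikes about, which are no part of the job. Of the things shaped like the shot_glass, the clear one is meant.

How it is judged:
On the way, in this order (a step that is already met when the one before it is completed fails the run):
1. the 134 mm divider is held in the fingers, lifted clear of the stand (contact force between the fingers and divider_b above 0.5 N and height (world z) of divider_b above 0.075 m), for 0.2 s.
2. still held in the fingers, it is in both grooves with its lower edge within 25 mm of the tray floor (contact force between the fingers and divider_b above 0.5 N and z of divider_b in the frame of groove below 0.025 m and x of divider_b in the frame of groove between -0.012 and 0.012 m and y of divider_b in the frame of groove between -0.012 and 0.012 m), for 0.1 s.
At the end, for the whole second after the job is handed in: 134 mm divider in both grooves: lower edge within 6 mm of the floor, within 7 mm (along) and 8 mm (across) of the groove centre, upright to 0.15, square to 0.12 rad, at rest, released; other dividers within 35 mm of their start; spice jars and glass upright to 0.3 rad (x of divider_b in the frame of groove between -0.007 and 0.007 m and y of divider_b in the frame of groove between -0.008 and 0.008 m and z of divider_b in the frame of groove below 0.006 m and angle between divider_b's own z axis and vertical below 0.15 rad and angle between the y axis of divider_b and the y axis of groove, either way round below 0.12 rad and linear speed of divider_b below 0.02 m/s and contact force between the fingers and divider_b below 0.1 N and distance of each of divider_a, divider_c from where it was at the start of the episode below 0.035 m and angle between each of spice_a, spice_b, shot_glass's own z axis and vertical below 0.3 rad); the robot touches nothing.
It fails at once if another divider is taken out of its slot (moved more than 50 mm) (distance of any of divider_a, divider_c from where it was at the start of the episode above 0.05 m).
It fails at once if a spice jar or the small glass in the tray is knocked over (angle between any of spice_a, spice_b, shot_glass's own z axis and vertical above 0.8 rad).
It also fails if it takes over 43 s, if anything falls off the work surface, if the arm or the gripper's body presses on something with over 40 N, if the wrist force passes 120 N, or if a joint passes its speed limit or range.

## Working session

There is one attempt and no reset: what is moved stays moved. The work goes in short steps, Python scripts to look and compute and a tool call to move; the robot and the scene stay as the last step left them, time stands still between calls to the robot, and variables do not carry over. Pictures are saved under pics/ and viewed, at most 10 in all, crops included, and the job is handed in when it is done.

Besides the shell and the picture viewer there is one more tool, called after "Call:" as a command line: name --argument value ..., lists and objects as JSON in quotes. jog_arm: Moves the arm, as the interface text tells. Its arguments: {"type":"object","properties":{"rows":{"type":"array"},"hand":{"type":"number"},"squeeze":{"type":"number"}},"required":["rows"]}

```bash
mkdir -p pics; ls
python3 - <<'E'
from plant import robot, imaging
import cv2,pickle
d={}
for n in("scene","top"):
    c=imaging.read_camera(n); d[n]=c
    cv2.imwrite(f"pics/{n}0.png",cv2.resize(c["frame"][:,:,::-1],(784,588),interpolation=cv2.INTER_CUBIC))
    print(n,c["vertical_fov"],c["cx"],c["cy"],c["k1"],c["R"],c["t"])
pickle.dump(d,open("cam0.pkl","wb"))
print(robot.read_state())
E
```

```text
pics
scene 50.26000474314226 279.5811252211525 210.4382181828286 -0.08168384834871402 [[-0.40805312 -0.91291711  0.00866037]
 [-0.46717441  0.20064752 -0.86109735]
 [ 0.78437282 -0.35541936 -0.50836636]] [0.25524774 0.27085257 0.52201656]
top 48.08074985779081 283.36148738655635 211.31141357306115 -0.05441679043415126 [[-0.01913931 -0.99975538 -0.01108418]
 [-0.98604125  0.02070842 -0.16520839]
 [ 0.16539752  0.00776749 -0.98619639]] [0.04830612 0.50102624 0.88239132]
{'t': 0.1, 'q': array([-1.42334841e+00,  1.31100055e-01,  1.48914149e+00,  2.27336570e-05,
        1.52300714e+00, -8.54175383e-02]), 'dq': array([ 0.00098589,  0.00091215, -0.00290937, -0.00076407,  0.00030835,
       -0.00108767]), 'joint_torque': array([ 1.80480329e-03, -5.61341715e+01, -4.93094766e+01,  7.70366471e-02,
        2.89390184e-02, -5.91064077e-05]), 'tool_pos': array([ 0.13840545, -0.58330004,  0.2176996 ]), 'orientation': array([-3.11867754e+00, -3.64764200e-01,  4.49926205e-05]), 'force': array([-0.15535532,  0.14429187, -0.12273148]), 'wrist_torque': array([ 0.02310511,  0.02682663, -0.04342592]), 'gripper_force': 0.0, 'opening': 0.0931365880342201}
```

View pics/scene0.png

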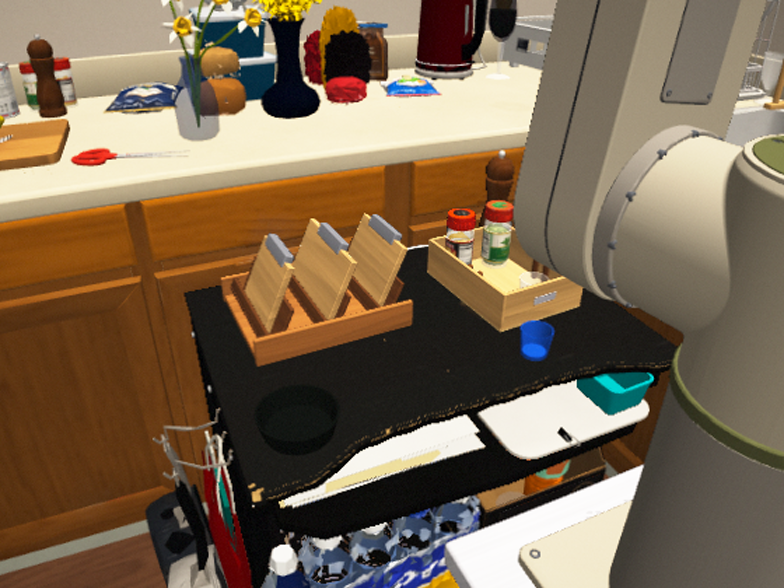

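View pics/top0.png

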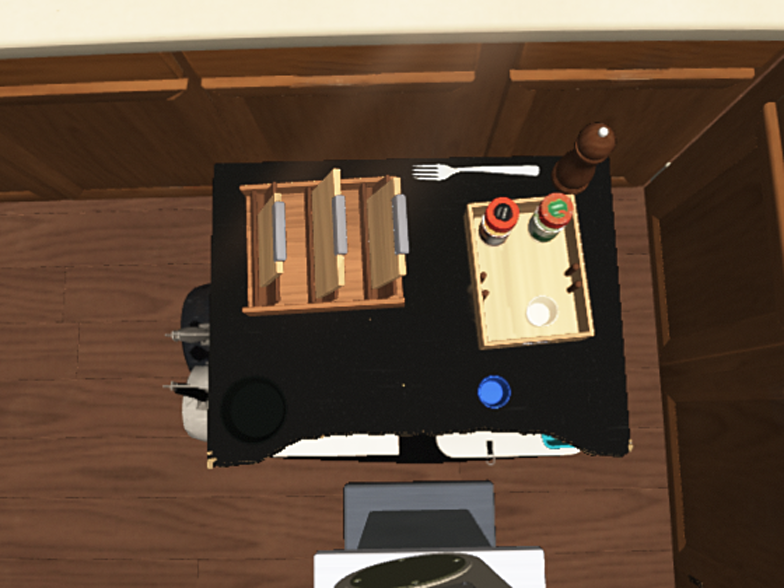

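The top view shows the stand at about (325,245) and the tray at about (530,270), in 1.4x pixels. The three rails are at x≈279, 340 and 401. The middle divider looks longest and the left shortest, so the right one (rail near 401,222) is probably 134 mm. I'll enlarge to measure.

Run:
```python
import cv2,pickle
d=pickle.load(open("cam0.pkl","rb"));f=d["top"]["frame"][:,:,::-1]
def crop(x,y,w,h,s,n):
    c=cv2.resize(f[y:y+h,x:x+w],None,fx=s,fy=s,interpolation=cv2.INTER_CUBIC)
    for i in range(0,w,10): cv2.putText(c,str(x+i) if i%20==0 else "",(i*s,10),0,.35,(255,255,255),1); cv2.line(c,(i*s,12),(i*s,18),(255,255,255),1)
    for i in range(0,h,10): cv2.putText(c,str(y+i) if i%20==0 else "",(0,i*s+4),0,.35,(255,255,255),1); cv2.line(c,(24,i*s),(30,i*s),(255,255,255),1)
    cv2.imwrite(n,c)
crop(165,112,133,118,5,"pics/stand.png"); crop(320,130,120,125,4,"pics/tray.png")
```

```text
(no output)
```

View pics/stand.png

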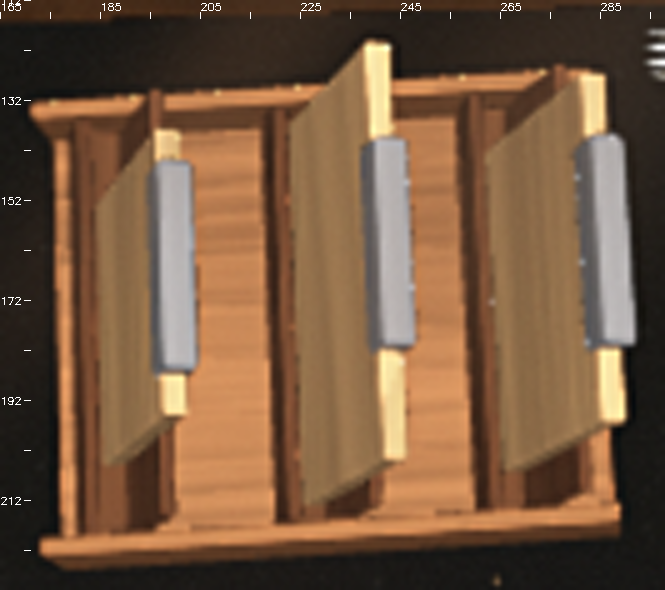

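View pics/tray.png

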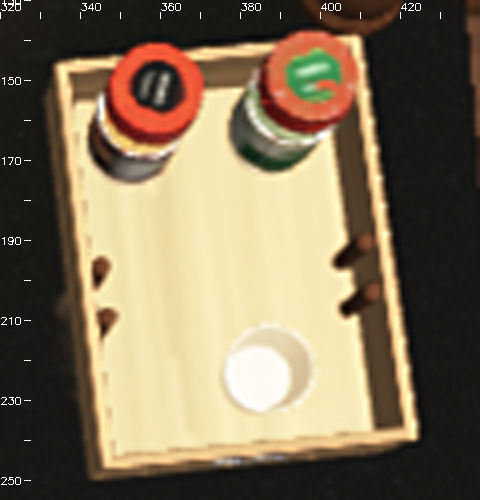

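The widths compare as left 58 px, middle 84 px and right 70 px. The ratio 110:160:134 confirms that the right divider is divider_b. The tray crop shows rods at about (342,197), (343,210), (403,193) and (405,204). Next is an enlarged scene crop for triangulation.

Run:
```python
import cv2,pickle
d=pickle.load(open("cam0.pkl","rb"));f=d["scene"]["frame"][:,:,::-1]
x,y,w,h,s=230,140,190,96,4
c=cv2.resize(f[y:y+h,x:x+w],None,fx=s,fy=s,interpolation=cv2.INTER_CUBIC)
for i in range(0,w,10): cv2.putText(c,str(x+i) if i%20==0 else "",(i*s,10),0,.35,(0,0,255),1); cv2.line(c,(i*s,12),(i*s,18),(0,0,255),1)
for i in range(0,h,10): cv2.putText(c,str(y+i) if i%20==0 else "",(0,i*s+4),0,.35,(0,0,255),1); cv2.line(c,(24,i*s),(30,i*s),(0,0,255),1)
cv2.imwrite("pics/scenecrop.png",c)
```

```text
(no output)
```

View pics/scenecrop.png

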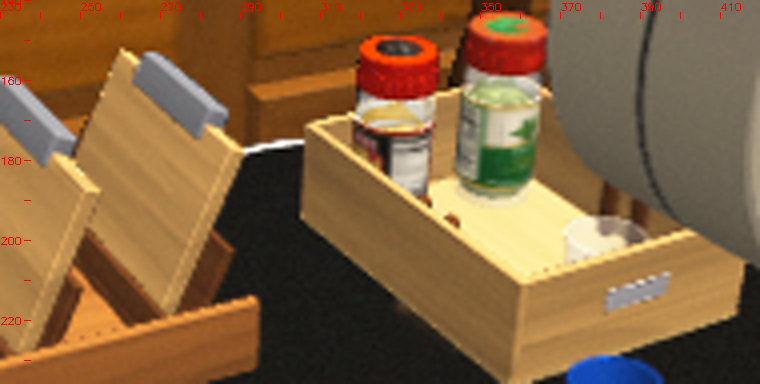

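The scene crop shows divider_b's rail top from (147,53) to (227,103), its near top corner at (240,150), and the tray corners at (307,127), (525,285) and (515,383). Next I fit the poses using both cameras.

```bash
cat > helpers.py <<'E'
import numpy as np,pickle,cv2
from scipy.spatial.transform import Rotation as Ro
def proj(c,P):
    P=np.atleast_2d(P)@np.array(c["R"]).T+c["t"]; s=P[:,:2]/P[:,2:]
    f=c["frame"].shape[0]/2/np.tan(np.radians(c["vertical_fov"])/2)
    s=s*(1+c["k1"]*(s**2).sum(1,keepdims=True)); return s*f+[c["cx"],c["cy"]]
def div(p): # x,y,z,yaw,tilt,roll
    return Ro.from_euler("ZYX",[p[3],-p[4],p[5]]),np.array(p[:3])
E
cat > fit.py <<'E'
from helpers import *
from scipy.optimize import least_squares
d=pickle.load(open("cam0.pkl","rb"))
T=lambda X,Y:(165+X/5,112+Y/5); S=lambda X,Y:(230+X/4,140+Y/4); U=lambda X,Y:(320+X/4,130+Y/4)
zb,zl="zb","zl"
obs=[("top",(5,67,zb),T(601,425)),("top",(-5,67,zb),T(626,421)),("top",(5,-67,zb),T(581,78)),("top",(-5,-67,zb),T(606,73)),
("top",(-7,40,110),T(636,345)),("top",(-7,-40,110),T(625,137)),
("scene",(5,67,zb),S(238,156)),("scene",(5,-67,zb),S(120,52)),("scene",(7,40,110),S(207,118)),("scene",(7,-40,110),S(140,58)),("scene",(-7,40,110),S(227,103)),("scene",(-7,-40,110),S(153,52))]
def res(p):
    R,t=div(p); r=[]
    for c,l,uv in obs:
        l=[p[6] if v=="zb" else v/1000 for v in l]
        r.append((proj(d[c],R.apply(l)+t)[0]-uv))
    r=np.array(r); res.r=r
    return np.r_[r.ravel(),(p[4]-np.radians(25))/np.radians(2),p[5]/np.radians(1)]
s=least_squares(res,[.6,0,.02,np.pi/2,.436,0,.1],loss="soft_l1"); p=s.x;res(p)
print("div",p.round(4)); print(res.r.round(1).tolist())
pickle.dump(p,open("div.pkl","wb"))
ob2=[("top",(-101,76,62),U(103,470)),("top",(101,76,62),U(55,64)),("top",(101,-76,62),U(358,35)),("top",(-101,-76,62),U(418,438)),
("scene",(101,76,62),S(307,127)),("scene",(-101,76,62),S(524,285)),("scene",(-101,76,0),S(515,383)),("scene",(-101,-76,0),S(737,317)),("scene",(-101,-76,62),S(743,262))]
def r2(q):
    R=Ro.from_euler("z",q[2]); r2.r=np.array([proj(d[c],R.apply(np.array(l)/1000)+[q[0],q[1],0])[0]-uv for c,l,uv in ob2]); return r2.r.ravel()
s=least_squares(r2,[.6,-.25,0],loss="soft_l1");q=s.x;r2(q)
print("tray",q.round(4));print(r2.r.round(1).tolist())
R=Ro.from_euler("z",q[2]);print("groove",R.apply([-.015,0,.005])+[q[0],q[1],0])
for y in(.065,-.065):
  for x in(-.0125,.0125): print("rodtop",(x,y),proj(d["top"],R.apply([-.015+x,y,.062])+[q[0],q[1],0])[0].round(1))
for n in d: print(n,"cam",-np.array(d[n]["R"]).T@d[n]["t"])
E
python3 fit.py
```

```text
div [ 0.5826  0.0723  0.0189  1.6092  0.4153 -0.0027  0.1012]
[[0.1, -0.3], [0.1, 0.6], [0.0, -1.1], [-0.1, 0.3], [0.2, 0.4], [-0.2, -0.1], [-2.3, -0.6], [-1.1, 0.1], [0.1, -1.0], [-0.2, -0.8], [0.8, 4.2], [2.1, 2.1]]
tray [ 0.5326 -0.1471  0.0809]
[[0.4, 0.4], [-0.2, -0.2], [0.4, -0.4], [0.7, 0.2], [-1.6, -0.6], [-0.5, 0.5], [-1.4, 3.0], [0.0, 0.5], [3.4, -11.3]]
groove [ 0.51765295 -0.14827451  0.005     ]
rodtop (-0.0125, 0.065) [347.2 209.3]
rodtop (0.0125, 0.065) [345.6 196.6]
rodtop (-0.0125, -0.065) [414.  202.5]
rodtop (0.0125, -0.065) [412.1 189.9]
scene cam [-0.17876557  0.36420893  0.49639555]
top cam [0.34901176 0.03106488 0.95352031]
```

Top-camera residuals are small, but the rail correspondences in the scene view are doubtful. I'll overlay the fit on an enlarged view.

```bash
cat > ov.py <<'E'
from helpers import *
d=pickle.load(open("cam0.pkl","rb"));p=pickle.load(open("div.pkl","rb"));R,t=div(p)
def box(x,y,z0,z1): return np.array([(a,b,c) for a in(-x,x) for b in(-y,y) for c in(z0,z1)])/1000
E_=[(i,j) for i in range(8) for j in range(i) if bin(i^j).count("1")==1]
out=[]
for n,(x,y,w,h,s) in {"scene":(242,146,52,75,8),"top":(258,120,38,75,8)}.items():
    c=cv2.resize(d[n]["frame"][y:y+h,x:x+w,::-1],None,fx=s,fy=s,interpolation=cv2.INTER_CUBIC)
    if n=="scene":
        for i in range(0,w,5): cv2.putText(c,str(x+i),(i*s,8),0,.3,(0,0,255),1)
    else:
        for i in range(0,w,5): cv2.putText(c,str(x+i),(i*s,8),0,.3,(0,255,255),1)
    for i in range(0,h,5): cv2.putText(c,str(y+i),(0,i*s+4),0,.3,(0,0,255) if n=="scene" else (0,255,255),1)
    for b,col in((box(5,67,0,p[6]*1000),(0,255,0)),(box(7,40,90,110),(0,0,255))):
        u=((proj(d[n],R.apply(b)+t)-[x,y]+.5)*s).astype(int)
        for i,j in E_: cv2.line(c,u[i].tolist(),u[j].tolist(),col,1)
    out.append(c)
cv2.imwrite("pics/ov.png" if not __import__("sys").argv[1:] else __import__("sys").argv[1],np.hstack(out))
E
python3 ov.py
```

```text
(no output)
```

View pics/ov.png

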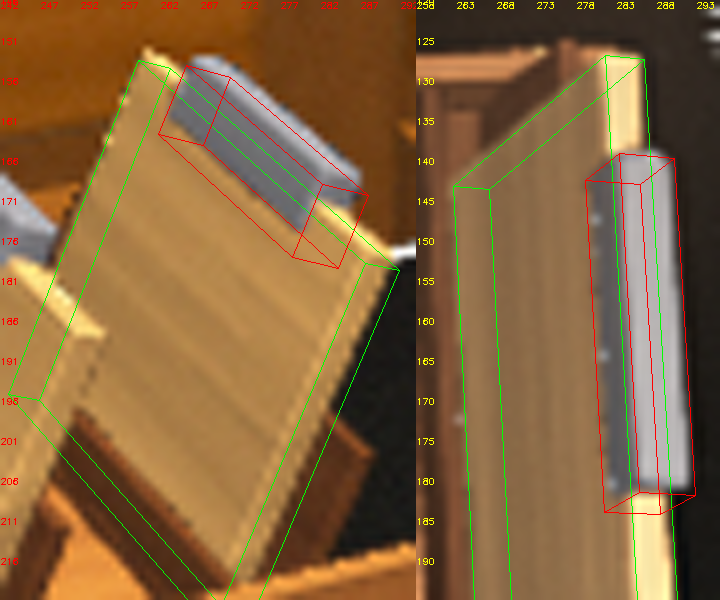

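The overlay clarifies the corners. The divider sits slightly higher than fitted, and the earlier readings were half a pixel off, so I refit with the corrected points.

```bash
python3 - <<'E'
s=open("fit.py").read()
a=s.index("obs=[");b=s.index("def res")
new='''A=lambda X,Y:(241.5+X/8,145.5+Y/8); B=lambda X,Y:(257.5+(X-416)/8,119.5+Y/8)
obs=[("top",(5,67,zb),T(601,425)),("top",(-5,67,zb),T(626,421)),("top",(5,-67,zb),B(603,55)),("top",(-5,-67,zb),B(643,57)),
("top",(-7,40,110),B(689,488)),("top",(-7,-40,110),B(669,153)),("top",(7,40,110),B(637,490)),("top",(7,-40,110),B(612,160)),("top",(7,40,zr),B(607,494)),("top",(7,-40,zr),B(588,171)),
("scene",(5,67,zb),A(363,257)),("scene",(-5,67,zb),A(390,258)),("scene",(5,-67,zb),A(140,58)),("scene",(7,40,110),A(328,183)),("scene",(7,-40,110),A(189,66)),("scene",(-7,40,110),A(361,173)),("scene",(-7,-40,110),A(214,57)),("scene",(7,40,zr),A(300,232)),("scene",(7,-40,zr),A(168,118))]
zr="zr"
'''
s=s[:a]+"zr='zr'\n"+new+s[b:]
s=s.replace('p[6] if v=="zb" else v/1000','p[6] if v=="zb" else p[7] if v=="zr" else v/1000').replace('0,.1],loss','0,.1,.09],loss')
s=s.replace('T=lambda X,Y:(165+X/5,112+Y/5); S=lambda X,Y:(230+X/4,140+Y/4); U=lambda X,Y:(320+X/4,130+Y/4)','T=lambda X,Y:(164.6+X/5,111.6+Y/5); S=lambda X,Y:(229.6+X/4,139.6+Y/4); U=lambda X,Y:(319.6+X/4,129.6+Y/4)')
s=s.replace(',("scene",(-101,-76,0),S(737,317)),("scene",(-101,-76,62),S(743,262))','')
open("fit.py","w").write(s)
E
python3 fit.py; python3 ov.py pics/ov2.png
```

```text
div [0.5821 0.0733 0.0208 1.6048 0.4168 0.0072 0.1011 0.0947]
[[0.0, -0.3], [0.0, 0.6], [-0.1, -0.3], [-0.2, -0.1], [0.3, 0.4], [0.3, 0.2], [-0.2, -0.2], [0.4, -1.2], [0.2, 1.3], [0.2, 0.0], [-0.1, -0.3], [0.7, 0.5], [-0.6, -0.2], [-1.2, -0.9], [-0.8, -0.7], [0.5, 1.8], [1.7, 1.9], [-0.5, 0.1], [-0.8, -0.6]]
tray [ 0.5333 -0.1468  0.082 ]
[[0.7, 0.4], [0.0, -0.1], [0.6, -0.4], [1.0, 0.2], [-1.4, -0.3], [-0.3, 0.8], [-1.2, 3.2]]
groove [ 0.51839395 -0.14807287  0.005     ]
rodtop (-0.0125, 0.065) [347.  208.9]
rodtop (0.0125, 0.065) [345.4 196.2]
rodtop (-0.0125, -0.065) [413.8 202.1]
rodtop (0.0125, -0.065) [411.9 189.5]
scene cam [-0.17876557  0.36420893  0.49639555]
top cam [0.34901176 0.03106488 0.95352031]
```

View pics/ov2.png

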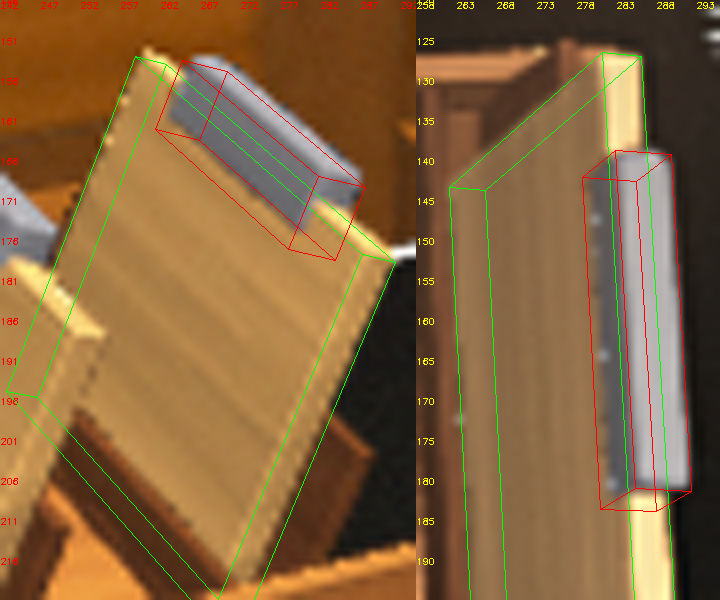

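The fit is good: origin about (0.582, 0.073, 0.021), yaw 1.605, tilt about 24°. The groove is at (0.518, -0.148) with yaw 0.082. Now a helper to convert targets into jog units, then the approach.

```bash
cat > go.py <<'E'
import sys
from helpers import *
from plant import robot
p=pickle.load(open("div.pkl","rb")).copy(); p[4]=.426; p[5]=.003
R,t=div(p); M=R.as_matrix()
Rg=Ro.from_matrix(np.c_[-M[:,1],-M[:,0],-M[:,2]])
def stand(z): return R.apply([0,0,z])+t,Rg
G=np.array([.5184,-.1481,.005]); yt=.082
def tray(z,dx=0,dy=0,dyaw=0):  # z: height of the divider's lower edge over the tray floor; TCP 81 mm above it
    y=yt+dyaw; Rt=Ro.from_matrix(np.c_[[-np.sin(y),np.cos(y),0],[np.cos(y),np.sin(y),0],[0,0,-1]])
    Rt=Ro.from_matrix(np.c_[[np.sin(y),-np.cos(y),0],[np.cos(y),np.sin(y),0],[0,0,-1]]) if np.linalg.det(Rt.as_matrix())<0 else Rt
    return G+Ro.from_euler("z",yt).apply([dx,dy,z+.081]),Rt
def show(P,Rt):
    s=robot.read_state(); R0=Ro.from_rotvec(s["orientation"])
    sh=R0.inv().apply(P-s["tool_pos"])/.2; tu=(R0.inv()*Rt).as_rotvec()/(np.pi/2)
    m=max(1,abs(sh).max(),abs(tu).max())
    print("t",round(s["t"],2),"tcp",s["tool_pos"].round(4),"target",P.round(4),"scale",round(m,2),"rows",np.ceil(max(np.linalg.norm(sh)*4,np.linalg.norm(tu)*90/8.59)))
    print("shift",(sh/m).round(3).tolist(),"turn",(tu/m).round(3).tolist())
    print("q",s["q"].round(2),"F",s["force"].round(1),"open",round(s["opening"],4),"grip",round(s["gripper_force"],1))
if __name__=="__main__": show(*eval(sys.argv[1]))
E
python3 go.py "stand(.2)"
```

```text
t 0.1 tcp [ 0.1384 -0.5833  0.2177] target [ 0.5856 -0.0093  0.2029] scale 2.84 rows 15.0
shift [1.0, -0.802, 0.027] turn [0.095, 0.009, 0.044]
q [-1.42  0.13  1.49  0.    1.52 -0.09] F [-0.2  0.1 -0.1] open 0.0931 grip 0.0
```

Call:
jog_arm --rows '[[[0.95,-0.76,-0.1],[0.09,0.01,0.04]],[[0.95,-0.76,-0.1],[0.09,0.01,0.04]],[[0.95,-0.76,-0.1],[0.09,0.01,0.04]],[[0.95,-0.76,-0.1],[0.09,0.01,0.04]],[[0.95,-0.76,-0.1],[0.09,0.01,0.04]]]' --hand 0 --squeeze 30

```text
t: 0.6
tool_pos: [0.2892, -0.39, 0.2382]
orientation: [-2.987, -0.255, 0.002]
force: [0.4, -0.6, -0.2]
opening: 0.0573
gripper_force: 0.0
```

```bash
python3 go.py "stand(.2)"
```

```text
t 0.6 tcp [ 0.2892 -0.39    0.2382] target [ 0.5856 -0.0093  0.2029] scale 1.78 rows 10.0
shift [1.0, -0.889, 0.239] turn [0.101, 0.009, 0.048]
q [-1.08 -0.06  1.65  0.06  1.68  0.32] F [ 0.4 -0.6 -0.2] open 0.0573 grip 0.0
```

Call:
jog_arm --rows '[[[0.95,-0.8,0.1],[0.1,0.01,0.05]],[[0.95,-0.8,0.1],[0.1,0.01,0.05]],[[0.95,-0.8,0.1],[0.1,0.01,0.05]],[[0.95,-0.8,0.1],[0.1,0.01,0.05]],[[0.95,-0.8,0.1],[0.1,0.01,0.05]]]'

```text
t: 1.1
tool_pos: [0.4492, -0.1994, 0.2432]
orientation: [-2.838, -0.128, 0.007]
force: [0.2, -0.2, 0.3]
opening: 0.0468
gripper_force: 0.0
```

```bash
python3 go.py "stand(.2)"
```

```text
t 1.1 tcp [ 0.4492 -0.1994  0.2432] target [ 0.5856 -0.0093  0.2029] scale 1 rows 5.0
shift [0.762, -0.785, 0.461] turn [0.08, 0.005, 0.034]
q [-0.69 -0.    1.61  0.22  1.74  0.8 ] F [ 0.2 -0.2  0.3] open 0.0468 grip 0.0
```

Call:
jog_arm --rows '[[[0.7,-0.72,0.4],[0.075,0.005,0.03]],[[0.7,-0.72,0.4],[0.075,0.005,0.03]],[[0.7,-0.72,0.4],[0.075,0.005,0.03]],[[0.7,-0.72,0.4],[0.075,0.005,0.03]],[[0.7,-0.72,0.4],[0.075,0.005,0.03]]]'

```text
t: 1.6
tool_pos: [0.5745, -0.024, 0.2095]
orientation: [-2.721, -0.062, 0.015]
force: [0.2, -0.1, 0.2]
opening: 0.0465
gripper_force: 0.0
```

Call:
jog_arm --rows '[[[0,0,0],[0,0,0]],[[0,0,0],[0,0,0]],[[0,0,0],[0,0,0]]]'

```text
t: 1.9
tool_pos: [0.5734, -0.0296, 0.2111]
orientation: [-2.724, -0.056, 0.012]
force: [-0.6, -0.2, -0.2]
opening: 0.0464
gripper_force: 0.0
```

```bash
python3 go.py "stand(.16)"
```

```text
t 1.9 tcp [ 0.5734 -0.0296  0.2111] target [0.5849 0.0072 0.1665] scale 1 rows 2.0
shift [0.065, -0.075, 0.278] turn [0.006, -0.0, 0.004]
q [-0.39  0.17  1.52  0.38  1.63  1.13] F [-0.6 -0.2 -0.2] open 0.0464 grip 0.0
```

Call:
jog_arm --rows '[[[0.06,-0.075,0.15],[0.006,0,0.004]],[[0.065,-0.075,0.28],[0.006,0,0.004]],[[0.065,-0.075,0.28],[0.006,0,0.004]],[[0.065,-0.075,0.28],[0.006,0,0.004]],[[0.065,-0.075,0.28],[0.006,0,0.004]]]'

```text
t: 2.4
tool_pos: [0.5859, 0.0073, 0.1676]
orientation: [-2.715, -0.048, 0.011]
force: [0.5, 0.0, -0.6]
opening: 0.0465
gripper_force: 0.0
```

```bash
python3 go.py "stand(.081)"
cat > ov3.py <<'E'
import sys
from helpers import *
from plant import imaging,robot
n,x,y,w,h,s=sys.argv[2],*map(int,sys.argv[3:8])
f=imaging.read_camera(n)["frame"][y:y+h,x:x+w,::-1]
c=cv2.resize(f,None,fx=s,fy=s,interpolation=cv2.INTER_CUBIC)
for i in range(0,w,10): cv2.putText(c,str(x+i),(i*s,8),0,.3,(0,255,255),1)
for i in range(0,h,10): cv2.putText(c,str(y+i),(0,i*s+4),0,.3,(0,255,255),1)
cv2.imwrite(sys.argv[1],c)
E
python3 ov3.py pics/pre.png scene 225 90 120 120 5
```

```text
t 2.4 tcp [0.5859 0.0073 0.1676] target [0.5835 0.0398 0.0946] scale 1 rows 2.0
shift [-0.006, 0.003, 0.4] turn [-0.0, -0.001, 0.001]
q [-0.33  0.21  1.56  0.4   1.54  1.16] F [ 0.5  0.  -0.6] open 0.0465 grip 0.0
```

View pics/pre.png

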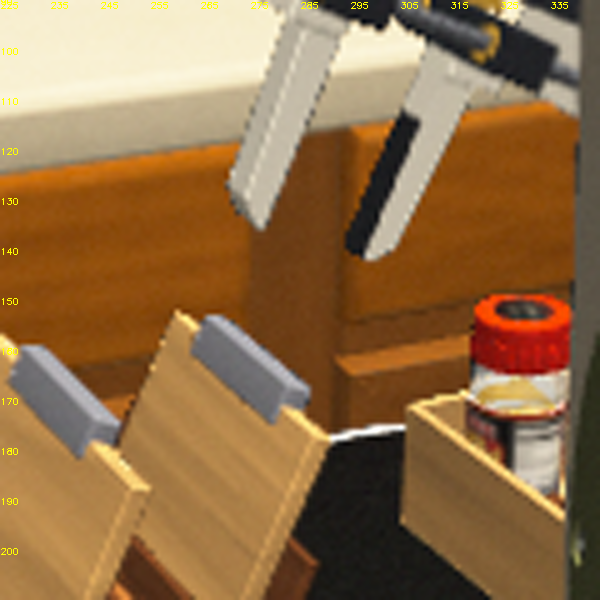

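The fingers straddle the line through the rail: tips at about (275,135) and (298,141), rail top centre at about (276,163). I'll descend along the tool axis.

Call:
jog_arm --rows '[[[-0.005,0,0.15],[0,0,0]],[[-0.005,0,0.3],[0,0,0]],[[-0.005,0,0.36],[0,0,0]],[[-0.005,0.0,0.4],[0,0,0]],[[-0.005,0.0,0.4],[0,0,0]]]'

```text
t: 2.95
tool_pos: [0.5829, 0.0418, 0.0932]
orientation: [-2.714, -0.049, 0.014]
force: [-0.3, -0.1, 0.4]
opening: 0.0466
gripper_force: 0.0
```

```bash
python3 go.py "stand(.081)"
```

```text
t 2.95 tcp [0.5829 0.0418 0.0932] target [0.5835 0.0398 0.0946] scale 1 rows 1.0
shift [0.003, 0.006, -0.011] turn [-0.001, 0.0, 0.001]
q [-0.28  0.26  1.64  0.41  1.4   1.15] F [-0.3 -0.1  0.4] open 0.0466 grip 0.0
```

Call:
jog_arm --rows '[[[0,0.005,-0.005],[0,0,0]],[[0,0.005,-0.005],[0,0,0]],[[0,0.005,-0.005],[0,0,0]],[[0,0.005,-0.005],[0,0,0]],[[0,0.005,-0.005],[0,0,0]]]' --hand 1 --squeeze 30

```text
t: 3.45
tool_pos: [0.5832, 0.0403, 0.094]
orientation: [-2.714, -0.049, 0.013]
force: [-0.1, -1.8, 1.9]
opening: 0.0139
gripper_force: 30.0
```

Call:
jog_arm --rows '[[[0,0,0],[0,0,0]],[[0,0,0],[0,0,0]],[[0,0,0],[0,0,0]]]'

```text
t: 3.75
tool_pos: [0.5832, 0.0403, 0.0939]
orientation: [-2.714, -0.049, 0.013]
force: [-1.0, -3.0, 3.3]
opening: 0.0135
gripper_force: 30.0
```

The rail is held at a 14 mm opening with small side force. Now I'll draw it out along its own axis.

Call:
jog_arm --rows '[[[0,0,-0.05],[0,0,0]],[[0,0,-0.12],[0,0,0]],[[0,0,-0.2],[0,0,0]],[[0,0,-0.3],[0,0,0]],[[0,0,-0.4],[0,0,0]]]'

```text
t: 4.25
tool_pos: [0.5845, 0.0066, 0.1683]
orientation: [-2.714, -0.049, 0.013]
force: [0.4, 0.3, -0.2]
opening: 0.0135
gripper_force: 30.0
```

Call:
jog_arm --rows '[[[0,0,-0.1],[0,0,0]],[[0,0,-0.2],[0,0,0]],[[0,0,-0.3],[0,0,0]],[[0,0,-0.35],[0,0,0]],[[0,0,-0.35],[0,0,0]]]'

```text
t: 4.75
tool_pos: [0.5866, -0.0227, 0.2325]
orientation: [-2.715, -0.049, 0.009]
force: [-0.2, 0.1, -1.1]
opening: 0.014
gripper_force: 30.0
```

```bash
python3 go.py "(np.array([.5,-.1,.24]),tray(0)[1])"; python3 go.py "(np.array([.5,-.1,.24]),Ro.from_euler('z',np.pi)*tray(0)[1])"
```

```text
t 4.75 tcp [ 0.5866 -0.0227  0.2325] target [ 0.5  -0.1   0.24] scale 1.01 rows 12.0
shift [-0.441, 0.318, -0.186] turn [-0.206, -0.217, -1.0]
q [-0.38  0.19  1.46  0.39  1.66  1.16] F [-0.2  0.1 -1.1] open 0.014 grip 30.0
t 4.75 tcp [ 0.5866 -0.0227  0.2325] target [ 0.5  -0.1   0.24] scale 1 rows 11.0
shift [-0.446, 0.322, -0.188] turn [-0.217, 0.206, 0.955]
q [-0.38  0.19  1.46  0.39  1.66  1.16] F [-0.2  0.1 -1.1] open 0.014 grip 30.0
```

Lifted (opening 14 mm, lower edge about 150 mm up). Next I turn it upright and square to the tray while moving over.

Call:
jog_arm --rows '[[[-0.1,0.06,-0.15],[-0.041,-0.043,-0.09]],[[-0.15,0.1,-0.2],[-0.041,-0.043,-0.18]],[[-0.2,0.15,-0.2],[-0.06,-0.064,-0.27]],[[-0.25,0.18,-0.22],[-0.08,-0.085,-0.36]],[[-0.3,0.2,-0.22],[-0.1,-0.107,-0.45]]]'

```text
t: 5.25
tool_pos: [0.527, -0.0788, 0.2529]
orientation: [-2.683, -1.087, 0.032]
force: [-0.1, -0.2, 0.2]
opening: 0.0134
gripper_force: 30.0
```

```bash
python3 go.py "tray(.16)"
```

```text
t 5.25 tcp [ 0.527  -0.0788  0.2529] target [ 0.5184 -0.1481  0.246 ] scale 1 rows 7.0
shift [-0.272, 0.219, -0.038] turn [-0.12, -0.109, -0.559]
q [-0.36  0.1   1.48  0.17  1.74  0.45] F [-0.1 -0.2  0.2] open 0.0134 grip 30.0
```

Call:
jog_arm --rows '[[[-0.05,0.05,-0.03],[-0.02,-0.019,-0.095]],[[-0.1,0.1,-0.03],[-0.04,-0.038,-0.19]],[[-0.15,0.15,-0.03],[-0.06,-0.056,-0.28]],[[-0.2,0.18,-0.03],[-0.08,-0.073,-0.37]],[[-0.25,0.2,-0.03],[-0.097,-0.088,-0.45]]]'

```text
t: 5.75
tool_pos: [0.5187, -0.1416, 0.2452]
orientation: [-2.28, -2.087, 0.007]
force: [-0.0, 0.1, -0.7]
opening: 0.0141
gripper_force: 30.0
```

Call:
jog_arm --rows '[[[0,0,0],[0,0,0]],[[0,0,0],[0,0,0]]]'

```text
t: 5.95
tool_pos: [0.5188, -0.141, 0.2461]
orientation: [-2.29, -2.074, 0.005]
force: [1.0, -0.1, -0.3]
opening: 0.0141
gripper_force: 30.0
```

```bash
python3 go.py "tray(.16)"
```

```text
t 5.95 tcp [ 0.5188 -0.141   0.2461] target [ 0.5184 -0.1481  0.246 ] scale 1 rows 2.0
shift [-0.035, 0.002, -0.001] turn [-0.024, -0.023, -0.115]
q [-0.37 -0.    1.58  0.02  1.61 -0.28] F [ 1.  -0.1 -0.3] open 0.0141 grip 30.0
```

Call:
jog_arm --rows '[[[-0.035,0,0],[-0.024,-0.023,-0.08]],[[-0.035,0,0],[-0.024,-0.023,-0.115]],[[-0.035,0,0.12],[-0.024,-0.023,-0.115]],[[-0.035,0,0.24],[-0.024,-0.023,-0.115]],[[-0.035,0,0.33],[-0.024,-0.023,-0.115]]]'

```text
t: 6.45
tool_pos: [0.5158, -0.1456, 0.1787]
orientation: [-2.128, -2.31, 0.001]
force: [-0.1, -0.1, -1.0]
opening: 0.0136
gripper_force: 30.0
```

Call:
jog_arm --rows '[[[0,0,0],[0,0,0]],[[0,0,0],[0,0,0]]]'

```text
t: 6.65
tool_pos: [0.5161, -0.146, 0.1804]
orientation: [2.126, 2.312, -0.001]
force: [-0.0, 0.1, 0.1]
opening: 0.0137
gripper_force: 30.0
```

```bash
python3 go.py "tray(.08)"; python3 ov3.py pics/tr.png scene 290 120 130 100 6
```

```text
t 6.65 tcp [ 0.5161 -0.146   0.1804] target [ 0.5184 -0.1481  0.166 ] scale 1 rows 1.0
shift [-0.011, 0.011, 0.072] turn [0.0, 0.0, 0.001]
q [-0.37 -0.02  1.72 -0.    1.45 -0.45] F [-0.   0.1  0.1] open 0.0137 grip 30.0
```

View pics/tr.png

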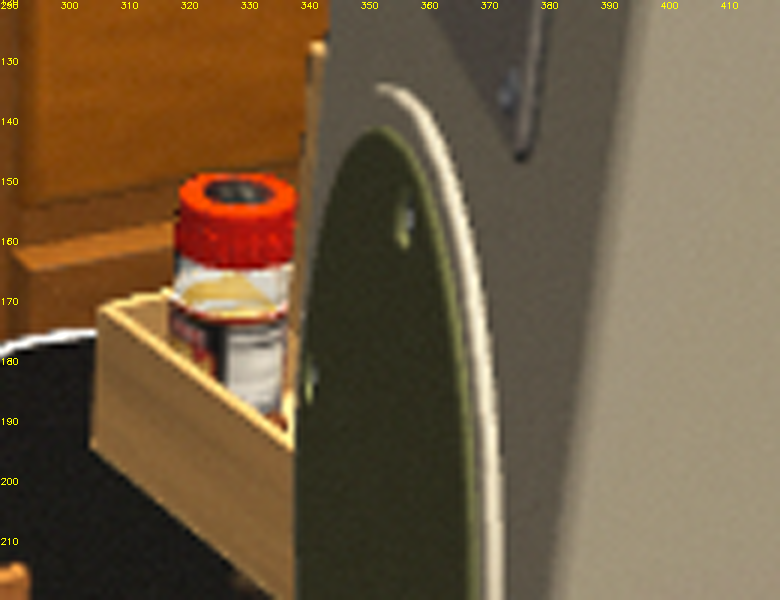

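The arm blocks the scene camera. I'll lower to just above the rods and use the top camera, where the divider ends stick out past the gripper.

Call:
jog_arm --rows '[[[-0.005,0.01,0.05],[0,0,0]],[[-0.01,0.011,0.1],[0,0,0]],[[-0.011,0.011,0.13],[0,0,0]],[[-0.011,0.011,0.13],[0,0,0]],[[-0.011,0.011,0.13],[0,0,0]]]'

```text
t: 7.2
tool_pos: [0.5183, -0.1484, 0.1541]
orientation: [2.123, 2.313, -0.001]
force: [0.6, -0.3, 0.3]
opening: 0.0138
gripper_force: 30.0
```

```bash
python3 go.py "tray(.068)"
cat > ov4.py <<'E'
from helpers import *
from plant import imaging,robot
c=imaging.read_camera("top"); s=robot.read_state(); pickle.dump((c,s),open("cam1.pkl","wb"))
x,y,w,h,k=325,130,100,120,5
a=cv2.resize(c["frame"][y:y+h,x:x+w,::-1],None,fx=k,fy=k,interpolation=cv2.INTER_CUBIC)
for i in range(0,w,10): cv2.putText(a,str(x+i),(i*k,8),0,.3,(0,255,255),1)
for i in range(0,h,10): cv2.putText(a,str(y+i),(0,i*k+4),0,.3,(0,255,255),1)
Rt=Ro.from_rotvec(s["orientation"])
# tool x = +-width, y = thickness
P=[(a_*.067,b*.005,.081-z) for a_ in(-1,1) for b in(-1,1) for z in(.101,0)]
u=proj(c,Rt.apply(P)+s["tool_pos"]); print(np.c_[np.array(P),u].round(3))
for q in u: cv2.circle(a,((q-[x,y]+.5)*k).astype(int).tolist(),2,(255,0,255),-1)
cv2.imwrite("pics/top1.png",a)
E
python3 ov4.py
```

```text
t 7.2 tcp [ 0.5183 -0.1484  0.1541] target [ 0.5184 -0.1481  0.154 ] scale 1 rows 1.0
shift [0.001, 0.001, 0.001] turn [0.0, 0.001, 0.002]
q [-0.37  0.    1.74 -0.    1.4  -0.46] F [ 0.6 -0.3  0.3] open 0.0138 grip 30.0
[[-6.70000e-02 -5.00000e-03 -2.00000e-02  4.31838e+02  1.85200e+02]
 [-6.70000e-02 -5.00000e-03  8.10000e-02  4.16125e+02  1.96755e+02]
 [-6.70000e-02  5.00000e-03 -2.00000e-02  4.30914e+02  1.79486e+02]
 [-6.70000e-02  5.00000e-03  8.10000e-02  4.15335e+02  1.91649e+02]
 [ 6.70000e-02 -5.00000e-03 -2.00000e-02  3.53671e+02  1.93416e+02]
 [ 6.70000e-02 -5.00000e-03  8.10000e-02  3.46523e+02  2.04117e+02]
 [ 6.70000e-02  5.00000e-03 -2.00000e-02  3.52906e+02  1.87656e+02]
 [ 6.70000e-02  5.00000e-03  8.10000e-02  3.45857e+02  1.98976e+02]]
```

View pics/top1.png

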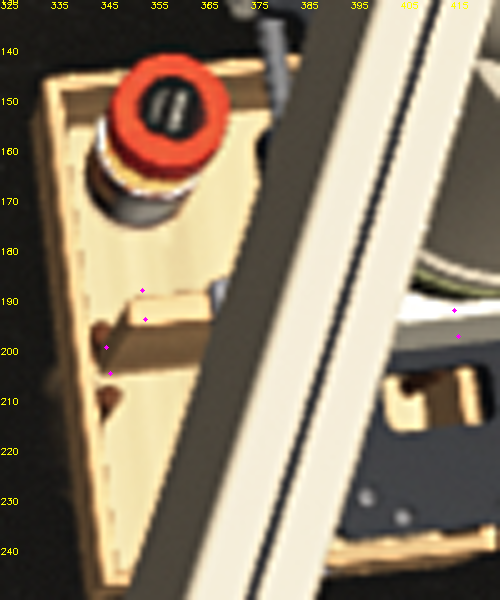

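The top view shows the left end of the held board: top corner at about (351,190.5), front lower corner at about (345.4,204). The rods are at about (345,197) and (346.5,209). The board sits about 2 mm too far left, and its x alignment is close. Next, a subpixel check from the pixels.

Run:
```python
from helpers import *
c,s=pickle.load(open("cam1.pkl","rb")); c0=pickle.load(open("cam0.pkl","rb"))["top"]
g0=c0["frame"].mean(2).astype(int); g=c["frame"].mean(2).astype(int)
print("init left rods rows190-216 cols 338-352"); print(g0[190:216,338:352])
print("init right rods rows 184-212 cols 400-418"); print(g0[184:212,400:418])
print("now rows 184-214 cols 340-360"); print(g[184:214,340:362])
```

```text
init left rods rows190-216 cols 338-352
[[ 79 159 215 201 188 220 219 218 218 215 213 213 214 220]
 [ 72 142 214 204 194 221 220 218 218 216 212 212 215 219]
 [ 62 128 214 212 208 223 222 221 221 218 214 212 214 219]
 [ 55 112 210 210 207 224 216 213 217 221 215 213 213 218]
 [ 55 106 208 214 214 205 133 115 161 214 218 213 213 216]
 [ 55 107 206 216 206 101  65  74  98 166 218 215 213 216]
 [ 58 106 200 221 211  74  67  79  81 140 219 215 214 216]
 [ 59 101 195 220 199  58  65  77  95 163 220 215 213 215]
 [ 61  92 181 220 203  54  45  62 116 205 219 214 213 215]
 [ 60  78 157 221 207  69  16  56 156 225 219 214 213 214]
 [ 61  66 135 219 207  83  32 112 204 224 217 213 213 214]
 [ 62  60 120 217 208 113  84 183 224 221 217 213 213 214]
 [ 62  56 109 211 211 170 167 224 223 219 216 214 213 214]
 [ 62  55 103 205 217 219 225 223 219 218 216 213 212 214]
 [ 63  55 104 205 217 217 224 221 218 219 217 214 213 214]
 [ 64  60 107 200 214 208 219 223 223 221 220 216 212 213]
 [ 62  60  98 189 218 203 192 216 212 213 216 218 215 214]
 [ 63  59  82 165 220 208 156 122  84 101 160 210 216 215
[... 4738 characters left out ...]
8 217 218 221 223 221 218 216
  215 216 215 210]
 [ 80 165 220 206 156 122  86 104 161 210 215 214 215 218 221 220 217 215
  214 215 214 212]
 [ 73 148 220 204  92  63  70  75  96 160 215 214 214 218 220 219 217 215
  214 215 215 214]
 [ 65 132 220 209 108  62  80  80 100 166 217 214 214 217 221 219 217 216
  213 215 217 215]
 [ 58 116 216 211 124  55  70  82 129 199 216 213 214 217 220 219 218 215
  213 216 218 209]
 [ 55 110 213 215 168  42  48 102 185 222 216 213 214 216 219 220 218 216
  215 216 220 205]
 [ 56 111 212 222 208  48  52 153 225 221 215 213 214 216 219 220 218 216
  215 218 221 201]
 [ 60 110 206 222 210  65 120 204 224 219 215 213 214 216 219 219 219 216
  215 218 215 161]]
```

The rods match the prediction to within 0.4 px. The held board sits about 2 px left (3.5 mm) and 0.3 px near (0.6 mm), so I correct both and lower slowly.

```bash
python3 go.py "tray(.068,.0006,-.0035)"
```

```text
t 7.25 tcp [ 0.5185 -0.1484  0.1546] target [ 0.5193 -0.1515  0.154 ] scale 1 rows 1.0
shift [-0.016, 0.002, 0.003] turn [0.001, 0.001, 0.002]
q [-0.37  0.    1.74 -0.    1.4  -0.46] F [ 0.3  0.5 -1.5] open 0.0137 grip 30.0
```

Call:
jog_arm --rows '[[[-0.016,0.003,0],[0,0,0]],[[-0.016,0.003,0],[0,0,0]],[[-0.016,0.003,0.03],[0,0,0]],[[-0.016,0.003,0.06],[0,0,0]],[[-0.016,0.003,0.09],[0,0,0]]]'

```text
t: 7.75
tool_pos: [0.5192, -0.1515, 0.1356]
orientation: [2.123, 2.313, -0.001]
force: [-0.1, 0.6, -0.9]
opening: 0.0139
gripper_force: 30.0
```

Call:
jog_arm --rows '[[[0,0,0.02],[0,0,0]],[[0,0,0.04],[0,0,0]],[[0,0,0.06],[0,0,0]]]'

```text
t: 8.05
tool_pos: [0.5194, -0.1516, 0.1241]
orientation: [2.123, 2.313, -0.001]
force: [0.9, 0.7, 0.0]
opening: 0.0137
gripper_force: 30.0
```

```bash
python3 go.py "tray(.02,.0006,-.0035)"
```

```text
t 8.05 tcp [ 0.5194 -0.1516  0.1241] target [ 0.5193 -0.1515  0.106 ] scale 1 rows 1.0
shift [0.0, -0.001, 0.09] turn [0.001, 0.001, 0.002]
q [-0.38  0.04  1.76 -0.    1.34 -0.46] F [0.9 0.7 0. ] open 0.0137 grip 30.0
```

It is about 19 mm below the rod tops with no contact force, so it is in both grooves. I'll continue.

Call:
jog_arm --rows '[[[0,0,0.03],[0,0,0]],[[0,0,0.06],[0,0,0]],[[0,0,0.09],[0,0,0]],[[0,0,0.12],[0,0,0]],[[0,0,0.145],[0,0,0]]]'

```text
t: 8.55
tool_pos: [0.5194, -0.1516, 0.0948]
orientation: [2.123, 2.313, -0.0]
force: [1.2, 0.4, -0.0]
opening: 0.0137
gripper_force: 30.0
```

Call:
jog_arm --rows '[[[0,0,0.008],[0,0,0]],[[0,0,0.016],[0,0,0]]]'

```text
t: 8.75
tool_pos: [0.5195, -0.1516, 0.0921]
orientation: [2.123, 2.313, -0.0]
force: [0.8, 0.1, 0.2]
opening: 0.0137
gripper_force: 30.0
```

Call:
jog_arm --rows '[[[0,0,0.008],[0,0,0]],[[0,0,0.015],[0,0,0]],[[0,0,0.015],[0,0,0]]]'

```text
t: 9.05
tool_pos: [0.5194, -0.1516, 0.0891]
orientation: [2.123, 2.313, -0.001]
force: [1.3, -0.6, -0.7]
opening: 0.0137
gripper_force: 30.0
```

Call:
jog_arm --rows '[[[0,0,0.008],[0,0,0]],[[0,0,0.012],[0,0,0]],[[0,0,0.012],[0,0,0]]]'

```text
t: 9.35
tool_pos: [0.5194, -0.1516, 0.0867]
orientation: [2.123, 2.313, -0.0]
force: [1.2, 0.1, -1.4]
opening: 0.0141
gripper_force: 30.0
```

Call:
jog_arm --rows '[[[0,0,0.006],[0,0,0]],[[0,0,0.01],[0,0,0]],[[0,0,0.01],[0,0,0]]]'

```text
t: 9.65
tool_pos: [0.5194, -0.1516, 0.0847]
orientation: [2.123, 2.313, -0.001]
force: [0.8, 0.4, -1.1]
opening: 0.0136
gripper_force: 30.0
```

Call:
jog_arm --rows '[[[0,0,0.006],[0,0,0]],[[0,0,0.01],[0,0,0]],[[0,0,0.01],[0,0,0]]]'

```text
t: 9.95
tool_pos: [0.5197, -0.1518, 0.0834]
orientation: [2.122, 2.313, -0.0]
force: [-0.9, 0.2, 4.3]
opening: 0.0139
gripper_force: 30.0
```

It is on the floor (4 N contact). Release with a small opening, then rise.

Call:
jog_arm --rows '[[[0,0,0],[0,0,0]],[[0,0,0],[0,0,0]],[[0,0,0],[0,0,0]],[[0,0,0],[0,0,0]],[[0,0,0],[0,0,0]]]' --hand 0.3

```text
t: 10.45
tool_pos: [0.5193, -0.1516, 0.0826]
orientation: [2.123, 2.313, -0.001]
force: [0.2, 0.2, 0.3]
opening: 0.0325
gripper_force: 0.0
```

Call:
jog_arm --rows '[[[0,0,-0.05],[0,0,0]],[[0,0,-0.15],[0,0,0]],[[0,0,-0.3],[0,0,0]],[[0,0,-0.5],[0,0,0]],[[0,0,-0.7],[0,0,0]]]'

```text
t: 10.95
tool_pos: [0.5188, -0.1513, 0.2246]
orientation: [2.123, 2.313, -0.001]
force: [1.6, -1.2, -0.3]
opening: 0.0325
gripper_force: 0.0
```

Call:
jog_arm --rows '[[[-0.25,0,-0.1],[0,0,0]],[[-0.5,0,-0.1],[0,0,0]],[[-0.7,0,-0.1],[0,0,0]],[[-0.9,0,-0.1],[0,0,0]],[[-1,0,-0.1],[0,0,0]]]'

```text
t: 11.45
tool_pos: [0.5358, -0.354, 0.2437]
orientation: [2.125, 2.31, -0.002]
force: [0.1, -0.5, -0.1]
opening: 0.0326
gripper_force: 0.0
```

Run:
```python
from helpers import *
from plant import imaging,robot
c=imaging.read_camera("top"); g=c["frame"].mean(2).astype(int)
print(robot.read_state()["tool_pos"])
Rz=Ro.from_euler("z",.082)
P=[(x,y,z) for y in(.067,-.067) for x in(-.005,.005) for z in(.101,)]
print(np.c_[np.array(P),proj(c,Rz.apply(P)+[.5184,-.1481,.005])].round(3))
d=np.abs(c["frame"].astype(int)-pickle.load(open("cam0.pkl","rb"))["top"]["frame"]).max(2)
for col in (352,356,360,405,410,414,418): print(col,g[180:215,col].tolist())
for r in(194,196,198): print(r,g[r,338:358].tolist(),g[r-7,408:430].tolist())
print("diff in stand left/mid",(d[120:225,170:255]>40).sum(),"jars",(d[138:176,340:410]>40).sum(),"glass",(d[209:235,374:402]>40).sum())
```

```text
[ 0.53548759 -0.35568356  0.24339185]
[[-5.00000e-03  6.70000e-02  1.01000e-01  3.48409e+02  2.00927e+02]
 [ 5.00000e-03  6.70000e-02  1.01000e-01  3.47733e+02  1.95601e+02]
 [-5.00000e-03 -6.70000e-02  1.01000e-01  4.20570e+02  1.93589e+02]
 [ 5.00000e-03 -6.70000e-02  1.01000e-01  4.19759e+02  1.88301e+02]]
352 [220, 221, 220, 220, 221, 221, 221, 220, 221, 221, 221, 222, 221, 222, 222, 213, 168, 209, 214, 218, 221, 206, 101, 85, 89, 87, 84, 81, 85, 126, 208, 217, 214, 213, 214]
356 [214, 213, 214, 213, 214, 214, 213, 213, 214, 213, 213, 213, 213, 213, 213, 210, 193, 209, 215, 219, 213, 113, 83, 89, 90, 85, 82, 81, 100, 166, 224, 220, 218, 219, 218]
360 [204, 205, 204, 205, 206, 205, 205, 206, 207, 206, 206, 206, 207, 208, 202, 173, 207, 216, 219, 224, 215, 94, 82, 90, 89, 85, 80, 83, 121, 201, 219, 217, 216, 216, 215]
405 [146, 171, 175, 188, 202, 202, 204, 223, 234, 218, 176, 183, 189, 204, 212, 183, 87, 89, 95, 90, 85, 83, 84, 110, 164, 130, 55, 47, 107, 187, 225, 221, 220, 220, 220]
410 [61, 59, 61, 61, 61, 61, 60, 59, 54, 71, 137, 220, 215, 215, 218, 174, 96, 90, 90, 89, 79, 52
[... 314 characters left out ...]
, 194, 216, 219, 220, 221, 218, 217, 217, 220, 215, 213, 204, 194, 185]
194 [54, 106, 206, 214, 213, 204, 134, 115, 161, 214, 217, 213, 214, 217, 222, 222, 219, 216, 213, 215] [61, 61, 59, 60, 55, 62, 175, 214, 193, 92, 19, 17, 22, 23, 22, 22, 23, 23, 21, 22, 23, 22]
196 [58, 105, 201, 220, 209, 71, 68, 79, 82, 132, 218, 205, 176, 171, 168, 181, 190, 187, 193, 200] [35, 48, 71, 90, 97, 99, 160, 176, 174, 123, 68, 28, 17, 19, 20, 21, 23, 23, 22, 23, 23, 21]
198 [60, 91, 179, 220, 201, 54, 49, 64, 62, 112, 209, 216, 214, 213, 214, 214, 214, 214, 215, 215] [218, 220, 220, 220, 216, 214, 214, 212, 213, 219, 218, 119, 24, 16, 21, 22, 22, 23, 22, 23, 22, 23]
diff in stand left/mid 0 jars 0 glass 0
```

The divider is seated: top edge within about 1 px of prediction at both ends. The other dividers, jars and glass show no pixel change. Handing in.

```bash
python3 -c "
from plant import robot; print(robot.close_job())"
```

```text
the job is handed in; nothing more can be done
None
```

The 134 mm divider stands in both grooves on the tray floor, released, and the job is handed in at about 11.5 s. The last top-camera check showed no change in the other dividers, the jars or the glass, but the hand-in call returned no verdict.

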